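# Slide out the finial board and hold it

### The job

The bronze finial's fixing has to be reached from underneath. First take the steel weight off the board and lower it, without dropping it, fully home into the wooden cradle whose socket fits it, and let it go. Then slide the board outward (finial end first) over the end of the plywood riser until the dark line across the board lies over the riser's edge, square to it and near the middle of the riser's width; the board would now tip, so finish while still holding it level on the riser with the gripper, and leave all other things where they are.

Things in the scene. Friction and masses are not known exactly. Their poses are not given: they have to be found in the camera images.
- riser: Fixed solid plywood block, 300 (x) x 140 (y) x 60 mm high. Origin: centre of its underside, on the table. Its +x axis points outward, roughly away from the robot (turned up to 0.3 rad); the edge that matters is the top edge of its +x end, at x = +150 mm.
- board: Loose wooden board 300 (x) x 90 (y) x 12 mm, 0.5 to 0.8 kg, flat on the riser. Origin: centre of its underside; +x (outward) is within 0.06 rad of the riser's. A bronze finial (base 64 x 64, 76 mm tall above board) is fixed at x = +105 mm. Starts overhanging the +x edge by 30 to 60 mm, stable alone; centre of mass at x = +52 mm, so with the line at the edge it tips unless its inner end is held.
- grip_bar (a point): Point on the board's grip bar: an upright wooden batten across the board's inner end, 18 mm thick along the board, 60 mm long across it, rising 36 mm above the board's top, centred at board x = -130 mm. The point is at its centre, 24 mm above the board's top. Axes as the board's.
- line_left (a point): Left (+y) end of the thin dark line drawn straight across the board's top and down both its sides, at board x = +10 mm (140 mm from the outer end); point on the top surface, 44 mm from the board's centre line.
- line_right (a point): Right (-y) end of the same line.
- weight: Dark steel weight standing on the board between grip bar and finial: cylinder 46 mm in diameter and 30 mm high, on it a thin neck and a round knob, 22 mm in diameter, from 42 to 60 mm above the underside; about 0.4 kg. Origin: centre of its underside. Grip it by the knob.
- cradle_mid_hole0 (a point): Centre of the mouth of the round socket that fits the weight: 50 mm in diameter, 12 mm deep, in the top of a fixed pale wooden block 80 x 80 x 22 mm. The point is level with the block's top, 22 mm above the table. z up. The three cradles trade places.
- cradle_big_hole0 (a point): The same for the cradle of the big weight: empty socket 62 mm in diameter, 12 mm deep. Not the place for this weight.
- weight_big: Bystander: bigger steel weight, 58 mm in diameter, 64 mm high, standing on the table. Origin: centre of its underside.
- weight_small: Bystander: small steel weight, 30 mm in diameter, 56 mm high, standing in its own cradle (block 80 x 80 x 22 mm, socket 34 mm). Origin: centre of its underside.
- brush: Bystander: brush 170 mm long lying on the table. Origin on its underside.
- beaker: Bystander: clear plastic beaker 84 mm in diameter, 100 mm high. Origin: centre of its underside.
- tape: Bystander: tape measure, 62 x 36 x 60 mm. Origin: centre of its underside.
- jug: Bystander: white plastic bottle, 75 x 110 x 192 mm high. Origin: centre of its underside.
Things that resemble listed ones, but are neither listed nor needed, are in the scene too. Leave any orange, turquoise or yellow look-alike of the weight alone.

How it is judged:
By the outcome, as a careful person would: the job done as asked, in the order asked, and still so for the second after the job is handed in, while the arm keeps its last pose, push and grip.
It also fails if it takes over 59 s, if anything falls off the work surface, if the arm or the gripper's body presses on something with over 40 N, if the wrist force passes 120 N, or if a joint passes its speed limit or range.

### The arm

A 7-joint arm with a two-finger parallel gripper is mounted at the origin on the work surface. World frame = base frame: x ahead of the robot, y to its left, z up, the work surface at z = 0. Lengths are in m, angles in rad, forces in N, time in s.
With the tool pointing down it reaches from about 0.425 to 0.825 m from the base axis. Payload 3.6 kg.
Tool frame: the origin (TCP) lies at the very end of the fingers, on their centre line; the grasp point (between the pads) lies 19 mm behind it; z points along the fingers, y is the line along which they close (so a half turn about z gives the same grasp; the last joint's range is limited). The gripper opens to 93 mm and grips with 3 to 60 N. Pads are 15 mm wide; open, the fingers measure 128 mm over their backs; the gripper's body (75 mm by 188 mm) begins 65 mm behind the grasp point.
Start: joints at [-1.22, 0.615, -0.013, 1.423, 0.008, 1.103, -0.04], TCP at [0.24, 0.604, 0.219] pointing down, gripper open.
Joint ranges: [-3.12, 3.12], [-0.3, 2.06], [-1.34, 1.32], [0.26, 2.42], [-1.36, 4.5], [0.01, 1.98], [-2.84, 2.84]. Speed limits (rad/s): [2.79, 2.79, 3.14, 3.14, 3.14, 3.14, 3.14].

### API

Orientations are given as a rotation vector (axis times angle).
In Python, from plant import arm gives the robot as it stands. The module is installed in compiled form; this text tells all that it offers.
- The arm moves only by the tool play_rows, never from a script. Its argument "series" is a list of rows, each an object with "dp": the shift along the tool's x, y, z in cm, a list of three; "twist": the turn, a rotation vector about the tool's x, y, z in degrees, a list of three; "fingers": the finger opening in cm, from 0 to 9.3. In form: [{"dp": [x, y, z], "twist": [wx, wy, wz], "fingers": fingers}, ...]. A call has 1 to 12 rows; each row shifts and turns the commanded pose from where the row before left it, along the tool's axes as they then stand; what a row does not reach is not made up. A row lasts 1/12 s, in which the tool goes at most 41.7 mm and 7.16 degrees, less where a joint would pass 70% of its speed; a pose out of reach is approached as far as the arm can. A call is refused whole if a number of a shift passes 4.17 or a number of a turn 7.16, either way. A call with a gripper value outside its range is refused whole. The fingers move at their own pace and stop on an object; "newtons" is the grip in N (left out, the last holds). Time passes only in rows, so rows that do not move let the fingers close. It gives the time, the measured TCP pose, the force, the opening and the grip force at its end, in the units of the state.
- arm.state(): the state, without advancing time (a new reading comes with each control period).
- arm.get_image(name): name is "scene" or "top"; returns a dict with "color" (400x640x3 uint8, red, green, blue), "camera_matrix" (3x3 intrinsics, pixels), "eye" and "orientation" of the camera in the world. Camera axes: x right, y down, z forward; pixel columns grow to the right and rows downward; lengths in m; the calibration is good to about 2 mm. A picture is of the moment at which its call begins. There is no depth.
- arm.sign_off(): hands the job in; it is judged then, once.
The state is a dict: "t": time; "qpos": joint angles; "qd": joint speeds; "effort": joint torques, N m; "tool_pos": TCP position; "orientation": TCP orientation; "ft_force": force on the tool from outside, world axes, zero at the start; "moment": the same for the moment, N m; "finger_gap": opening from 0.0 (shut) to 1.0 (fully open); "finger_force": force on a finger pad.
Only numpy, scipy, OpenCV 4.12 (cv2) and the standard library are available. Lean on these libraries where they do the work, as an engineer would, in place of code of your own. Each camera call takes 0.05 s, during which the arm holds its last target. There are 200 camera calls.

## Working session

There is one attempt and no reset: what is moved stays moved. The work goes in short steps, Python scripts to look and compute and a tool call to move; the robot and the scene stay as the last step left them, time stands still between calls to the robot, and variables do not carry over. Pictures are saved under pics/ and viewed, at most 10 in all, crops included, and the job is handed in when it is done.

Besides the shell and the picture viewer there is one more tool, called in YAML: its name, and indented under it one key for each argument. play_rows: Moves the arm, as the interface text tells. Its arguments: {"type":"object","properties":{"series":{"type":"array"},"newtons":{"type":"number"}},"required":["series"]}

```bash
mkdir -p pics; cat > h.py <<'E'
import numpy as np,cv2
from scipy.spatial.transform import Rotation as R
from plant import arm
def snap(n,f):
    d=arm.get_image(n); cv2.imwrite('pics/'+f,d['color'][:,:,::-1]); 
    np.savez('pics/'+f+'.npz',K=d['camera_matrix'],eye=d['eye'],o=np.array(d['orientation'])); return d
def rot(o):
    o=np.array(o); return o if o.shape==(3,3) else R.from_rotvec(o).as_matrix()
def ray(f,u,v,z):
    c=np.load('pics/'+f+'.npz'); r=rot(c['o'])@np.linalg.inv(c['K'])@[u,v,1]
    return c['eye']+r*(z-c['eye'][2])/r[2]
def proj(f,p):
    c=np.load('pics/'+f+'.npz'); q=c['K']@rot(c['o']).T@(np.array(p)-c['eye']); return q[:2]/q[2]
def crop(f,g,x0,y0,w,h,s):
    a=cv2.imread('pics/'+f)[y0:y0+h,x0:x0+w]; cv2.imwrite('pics/'+g,cv2.resize(a,None,fx=s,fy=s,interpolation=cv2.INTER_CUBIC))
E
python3 -c "
from h import *
for n in('top','scene'):
  d=snap(n,n+'1.png');print(d['eye'],d['orientation'],d['camera_matrix'])
print(arm.state())"
```

```text
[0.21364201 0.04816599 1.58180657] [-2.16079547  2.03059689 -0.22341769] [[495.02791927   0.         326.01319842]
 [  0.         495.02791927 206.41533008]
 [  0.           0.           1.        ]]
[1.26333381 0.53517648 0.88961364] [-1.25512145 -2.25291112  0.97581189] [[427.72210203   0.         319.90266823]
 [  0.         427.72210203 200.5250915 ]
 [  0.           0.           1.        ]]
{'t': 0.1, 'qpos': array([-1.21947064,  0.61580286, -0.01258353,  1.42472501,  0.00811721,
        1.10338697, -0.04037038]), 'qd': array([-0.00021056, -0.00143816, -0.00060239, -0.00237708, -0.00022632,
       -0.00080448, -0.00127664]), 'effort': array([ 9.25875283e-04, -4.60040331e+01,  2.09905612e-01, -1.66244495e+01,
       -6.12032670e-02,  1.69596879e-02,  1.05984991e-04]), 'tool_pos': array([0.23953634, 0.60349704, 0.21761437]), 'orientation': array([-0.58977739, -3.08536158,  0.00352131]), 'ft_force': array([0.61990184, 0.96716711, 1.07871797]), 'moment': array([-6.29741464e-02, -1.48863076e-02, -4.33962729e-05]), 'finger_force': 0.0, 'finger_gap': 1.004224757892588}
```

View pics/top1.png

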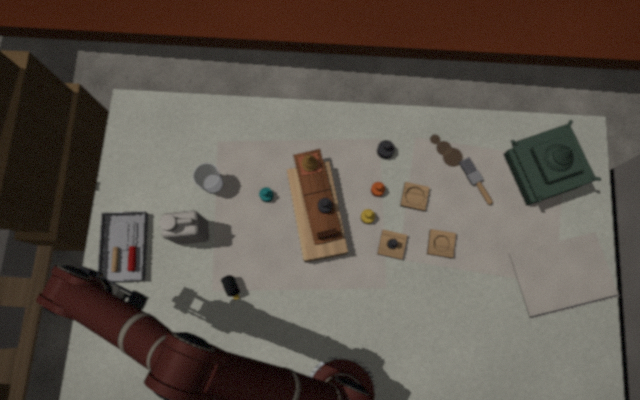

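View pics/scene1.png

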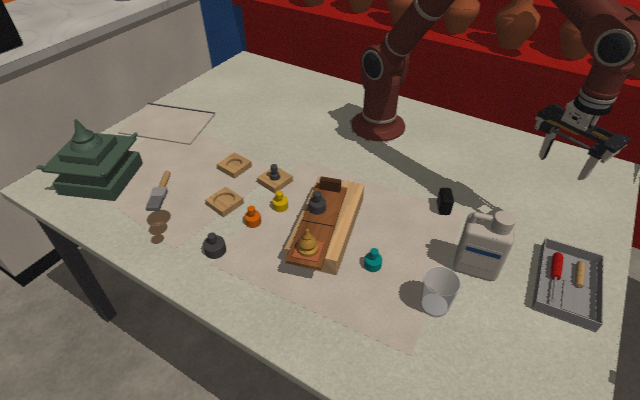

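The top picture shows the riser and board at about (318,205). The dark weight on the board is at (325,205), the small weight in its cradle at (393,244), and the big weight at (386,149). The empty cradles are at (415,196) and (441,243). Orange (378,189), yellow (369,216) and turquoise (266,195) are look-alikes to leave alone.

I'll enlarge the picture to tell the two sockets apart.

```bash
python3 -c "
from h import *
crop('top1.png','c1.png',280,135,185,135,4.3)
crop('scene1.png','c2.png',195,140,180,135,4.4)"
```

```text
(no output)
```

View pics/c1.png

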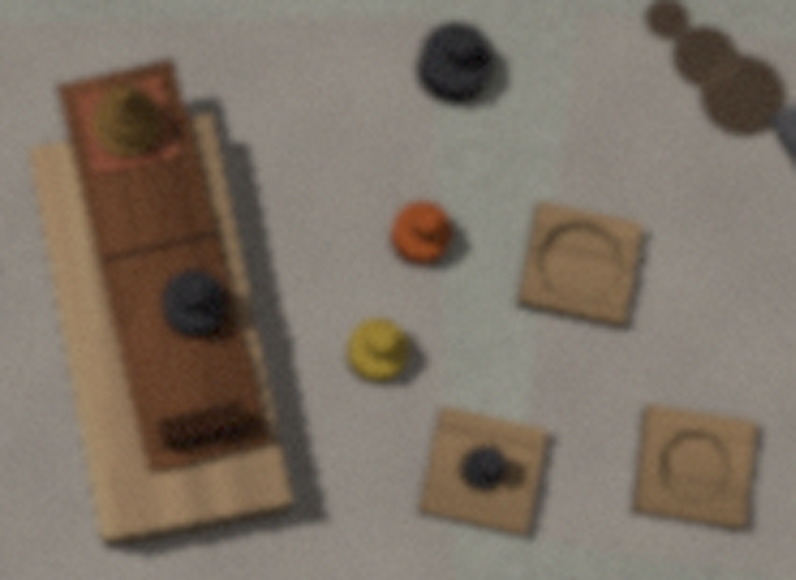

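View pics/c2.png

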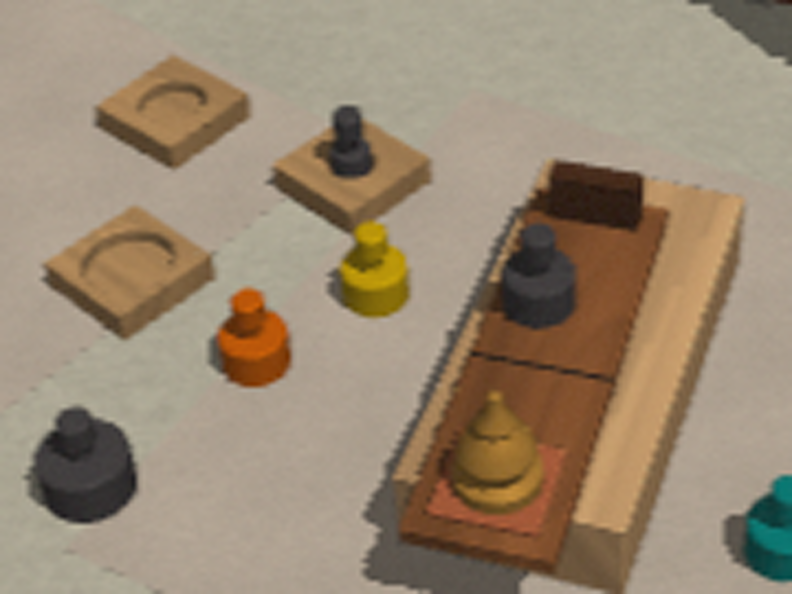

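The two empty sockets are at top-crop (583,262) and (695,465), that is pixels (415,196) and (441,243). The first is about 88 px across (62 mm, big) and the second about 69 px (50 mm), so (441,243) is the mid cradle. The weight to take is the dark grey one on the board; the orange, yellow and turquoise ones are look-alikes.

```bash
python3 -c "
from h import *
np.set_printoptions(precision=4,suppress=True)
T=lambda u,v,z:ray('top1.png',280+u/4.3-.4,135+v/4.3-.4,z)
S=lambda u,v,z:ray('scene1.png',195+u/4.4-.4,140+v/4.4-.4,z)
print('hole',T(695,466,.022),S(173,100,.022))
print('small block c',S(172,101,.022))
print('knobtop',T(207,293,.132),S(538,235,.132))
print('lineL',T(105,258,.072),S(614,380,.072));print('lineR',T(218,235,.072),S(472,353,.072))
print('riser outerL',T(33,148,.06),S(611,530,.06));print('outerR',T(213,115,.06),S(397,475,.06))
print('innerL',T(103,538,.06),S(745,200,.06));print('innerR',T(292,503,.06))
print('barL top',S(643,173,.108),'barR',S(552,162,.108))
print('board outer L,R',T(60,87,.072),T(172,62,.072),S(555,572,.06),S(400,528,.072),S(553,562,.072))
print('board innerL,R',T(150,470,.072),T(275,443,.072),S(668,208,.072))
print('tape',ray('top1.png',231,286,.03), 'jug',ray('scene1.png',485,250,.09))
"
```

```text
hole [ 0.4735 -0.293   0.022 ] [ 0.4757 -0.2898  0.022 ]
small block c [ 0.4771 -0.2896  0.022 ]
knobtop [0.5564 0.0729 0.132 ] [0.5617 0.086  0.132 ]
lineL [0.5923 0.15   0.072 ] [0.5911 0.1574 0.072 ]
lineR [0.6147 0.0685 0.072 ] [0.6168 0.0729 0.072 ]
riser outerL [0.6765 0.2107 0.06  ] [0.6814 0.2088 0.06  ]
outerR [0.7105 0.0781 0.06  ] [0.7115 0.0835 0.06  ]
innerL [0.3889 0.1372 0.06  ] [0.3931 0.1427 0.06  ]
innerR [0.4225 0.0035 0.06  ]
barL top [0.4544 0.0977 0.108 ] barR [0.4756 0.0423 0.108 ]
board outer L,R [0.7214 0.1931 0.072 ] [0.7461 0.111  0.072 ] [0.7228 0.1976 0.06  ] [0.7499 0.1136 0.072 ] [0.7254 0.198  0.072 ]
board innerL,R [0.4382 0.1065 0.072 ] [0.4632 0.0184 0.072 ] [0.4392 0.1091 0.072 ]
tape [0.2969 0.358  0.03  ] jug [0.4831 0.5174 0.09  ]
```

```bash
cat >> h.py <<'E'
def goto(p,heading=None):
    s=arm.state(); M=R.from_rotvec(s['orientation']).as_matrix(); d=M.T@(np.array(p)-s['tool_pos'])*100
    h=np.arctan2(M[1,1],M[0,1]); print('TCP',s['tool_pos'].round(4),'dp cm',d.round(2),'heading',h.round(4),'tilt',M[2].round(4), 'twist z deg',None if heading is None else np.degrees(h-heading).round(2),'t',s['t'],'F',s['ft_force'].round(1),'gap',round(s['finger_gap']*9.3,2),'ff',s['finger_force'])
E
python3 -c "
from h import *
np.set_printoptions(precision=4,suppress=True)
for p in [(.560,.080),(.556,.084),(.562,.076)]:
  for z in (.072,.102,.132):
    q=np.array([*p,z]);print(p,z,(proj('top1.png',q)-[280,135]+.4)*4.3,(proj('scene1.png',q)-[195,140]+.4)*4.4)
goto((.56,.08,.22),.30)
t=cv2.imread('pics/top1.png')[135:270,280:465]; g=t.max(2)
m=np.uint8(g<75); n,l,s,c=cv2.connectedComponentsWithStats(m)
for i in range(1,n):
  if s[i,4]>60: print(s[i],c[i]*4.3,(s[i,0:4]*4.3))
"
```

```text
(0.56, 0.08) 0.072 [197.712  306.6208] [532.0937 301.3882]
(0.56, 0.08) 0.102 [197.4343 297.1941] [531.5445 266.2455]
(0.56, 0.08) 0.132 [197.1457 287.3977] [530.9752 229.8224]
(0.556, 0.084) 0.072 [191.8787 311.6399] [540.9598 299.918 ]
(0.556, 0.084) 0.102 [191.4886 302.3048] [540.5695 264.7771]
(0.556, 0.084) 0.132 [191.0832 292.6033] [540.165  228.3569]
(0.562, 0.076) 0.072 [203.368  304.2775] [524.9403 300.9462]
(0.562, 0.076) 0.102 [203.1992 294.808 ] [524.2632 265.8052]
(0.562, 0.076) 0.132 [203.0237 284.9672] [523.5615 229.3841]
TCP [0.2395 0.6035 0.2176] dp cm [-49.1  -36.84  -0.15] heading 1.193 tilt [-0.0001 -0.0023 -1.    ] twist z deg 51.17 t 0.1 F [0.6 1.  1.1] gap 9.34 ff 0.0
[152   1  19  18 146] [690.7685  41.7336] [653.6   4.3  81.7  77.4]
[ 98   6  19  18 271] [457.9421  64.2144] [421.4  25.8  81.7  77.4]
[165  14  20  22 222] [748.936  100.4495] [709.5  60.2  86.   94.6]
[ 29  22  14  14 140] [148.8414 123.6864] [124.7  94.6  60.2  60.2]
[ 26  38  48  90 953] [228.3693 378.2917] [111.8 163.4 206.4 387. ]
[108 104  13  10  95] [487.4389 468.4284] [464.4 447.2  55.9  43. ]
```

play_rows:
  series:
    - {"dp": [0,0,-0.5],"twist": [0,0,6.4],"fingers": 6}
    - {"dp": [0,0,-0.5],"twist": [0,0,6.4],"fingers": 6}
    - {"dp": [0,0,-0.5],"twist": [0,0,6.4],"fingers": 6}
    - {"dp": [0,0,-0.5],"twist": [0,0,6.4],"fingers": 6}
    - {"dp": [0,0,0],"twist": [0,0,6.4],"fingers": 6}
    - {"dp": [0,0,0],"twist": [0,0,6.4],"fingers": 6}
    - {"dp": [0,0,0],"twist": [0,0,6.4],"fingers": 6}
    - {"dp": [0,0,0],"twist": [0,0,6.4],"fingers": 6}

```text
t: 0.77
tool_pos: [0.2395, 0.6038, 0.238]
orientation: [1.872, 2.523, -0.002]
ft_force: [0.5, 0.1, -1.1]
finger_gap: 0.644
finger_force: 0.0
```

```bash
python3 -c "
from h import *
goto((.557,.0825,.20),.30)"
```

```text
TCP [0.2395 0.6038 0.238 ] dp cm [-59.09  15.29   3.85] heading 0.294 tilt [-0.0011 -0.001  -1.    ] twist z deg -0.35 t 0.7667 F [ 0.5  0.1 -1.1] gap 5.99 ff 0.0
```

play_rows:
  series:
    - {"dp": [-1.5,0.4,0],"twist": [0,0,0],"fingers": 6}
    - {"dp": [-3.2,0.8,0],"twist": [0,0,0],"fingers": 6}
    - {"dp": [-3.5,0.9,0],"twist": [0,0,0],"fingers": 6}
    - {"dp": [-3.5,0.9,0],"twist": [0,0,0],"fingers": 6}
    - {"dp": [-3.5,0.9,0],"twist": [0,0,0],"fingers": 6}
    - {"dp": [-3.5,0.9,0],"twist": [0,0,0],"fingers": 6}
    - {"dp": [-3.5,0.9,0],"twist": [0,0,0],"fingers": 6}
    - {"dp": [-3.5,0.9,0],"twist": [0,0,0],"fingers": 6}
    - {"dp": [-3.5,0.9,0],"twist": [0,0,0],"fingers": 6}
    - {"dp": [-3.5,0.9,0],"twist": [0,0,0],"fingers": 6}
    - {"dp": [-3.5,0.9,0],"twist": [0,0,0],"fingers": 6}
    - {"dp": [-3.5,0.9,0],"twist": [0,0,0],"fingers": 6}

```text
t: 1.77
tool_pos: [0.4546, 0.2532, 0.2384]
orientation: [-1.865, -2.528, 0.001]
ft_force: [1.0, 0.7, -0.6]
finger_gap: 0.646
finger_force: 0.0
```

play_rows:
  series:
    - {"dp": [-3.5,0.9,0.5],"twist": [0,0,0],"fingers": 6}
    - {"dp": [-3.5,0.9,0.5],"twist": [0,0,0],"fingers": 6}
    - {"dp": [-3.5,0.9,0.5],"twist": [0,0,0],"fingers": 6}
    - {"dp": [-3.5,0.9,0.5],"twist": [0,0,0],"fingers": 6}
    - {"dp": [-3,0.8,0.5],"twist": [0,0,0],"fingers": 6}
    - {"dp": [-1.5,0.4,0],"twist": [0,0,0],"fingers": 6}
    - {"dp": [0,0,0],"twist": [0,0,0],"fingers": 6}
    - {"dp": [0,0,0],"twist": [0,0,0],"fingers": 6}

```text
t: 2.43
tool_pos: [0.5544, 0.0919, 0.2132]
orientation: [-1.867, -2.525, 0.001]
ft_force: [-0.7, 0.3, 0.6]
finger_gap: 0.645
finger_force: 0.0
```

```bash
python3 -c "
from h import *
goto((.557,.0825,.107),.30)"
```

```text
TCP [0.5544 0.0919 0.2132] dp cm [-0.98 -0.02 10.61] heading 0.2976 tilt [ 6.0e-04 -1.3e-03 -1.0e+00] twist z deg -0.14 t 2.4333 F [-0.7  0.3  0.6] gap 6.0 ff 0.0
```

play_rows:
  series:
    - {"dp": [-0.5,0,1],"twist": [0,0,0],"fingers": 6}
    - {"dp": [-0.5,0,1.8],"twist": [0,0,0],"fingers": 6}
    - {"dp": [0,0,1.8],"twist": [0,0,0],"fingers": 6}
    - {"dp": [0,0,1.8],"twist": [0,0,0],"fingers": 6}
    - {"dp": [0,0,1.5],"twist": [0,0,0],"fingers": 6}
    - {"dp": [0,0,1.2],"twist": [0,0,0],"fingers": 6}
    - {"dp": [0,0,0.9],"twist": [0,0,0],"fingers": 6}
    - {"dp": [0,0,0.6],"twist": [0,0,0],"fingers": 6}
    - {"dp": [0,0,0],"twist": [0,0,0],"fingers": 6}

```text
t: 3.18
tool_pos: [0.5564, 0.0838, 0.1063]
orientation: [-1.862, -2.528, 0.003]
ft_force: [0.0, 0.7, 0.6]
finger_gap: 0.647
finger_force: 0.0
```

```bash
python3 -c "
from h import *
snap('scene','s2.png');crop('s2.png','c3.png',260,120,130,100,6)
goto((.557,.0825,.107),.30)
print((proj('s2.png',arm.state()['tool_pos'])-[260,120]+.4)*6)"
```

```text
TCP [0.5572 0.0835 0.1072] dp cm [-0.09 -0.05  0.02] heading 0.3007 tilt [ 4.e-04 -1.e-03 -1.e+00] twist z deg 0.04 t 3.2333 F [ 0.5 -1.1  0.1] gap 6.0 ff 0.0
[344.67056914 473.662409  ]
```

View pics/c3.png

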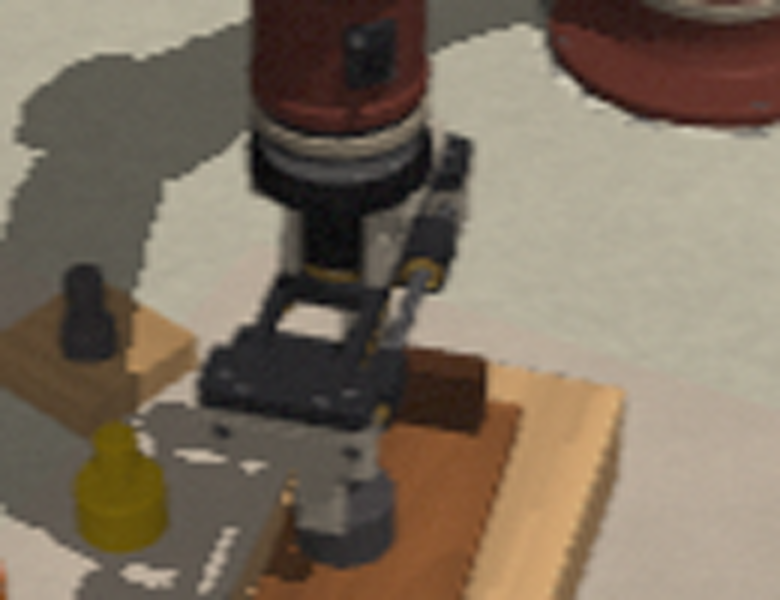

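The front finger is at (323,500), and the weight body's centre is at about (347,510), in line with the TCP at (345,474). The grasp looks good, so I'll close.

play_rows:
  series:
    - {"dp": [0,0,0],"twist": [0,0,0],"fingers": 3}
    - {"dp": [0,0,0],"twist": [0,0,0],"fingers": 2}
    - {"dp": [0,0,0],"twist": [0,0,0],"fingers": 1.5}
    - {"dp": [0,0,0],"twist": [0,0,0],"fingers": 1.5}
    - {"dp": [0,0,0],"twist": [0,0,0],"fingers": 1.5}
    - {"dp": [0,0,0],"twist": [0,0,0],"fingers": 1.5}
    - {"dp": [0,0,0],"twist": [0,0,0],"fingers": 1.5}
  newtons: 30

```text
t: 3.82
tool_pos: [0.5579, 0.0828, 0.1078]
orientation: [1.865, 2.528, 0.001]
ft_force: [0.2, 0.1, 1.0]
finger_gap: 0.225
finger_force: 30.0
```

play_rows:
  series:
    - {"dp": [0,0,-0.4],"twist": [0,0,0],"fingers": 1.5}
    - {"dp": [0,0,-0.8],"twist": [0,0,0],"fingers": 1.5}
    - {"dp": [0,0,-1],"twist": [0,0,0],"fingers": 1.5}
    - {"dp": [0,0,-1],"twist": [0,0,0],"fingers": 1.5}
    - {"dp": [0,0,-0.8],"twist": [0,0,0],"fingers": 1.5}
    - {"dp": [0,0,0],"twist": [0,0,0],"fingers": 1.5}
    - {"dp": [0,0,0],"twist": [0,0,0],"fingers": 1.5}

```text
t: 4.4
tool_pos: [0.5581, 0.0828, 0.1485]
orientation: [1.864, 2.527, 0.002]
ft_force: [0.2, 0.5, -4.4]
finger_gap: 0.227
finger_force: 30.0
```

```bash
python3 -c "
from h import *
snap('scene','s3.png');crop('s3.png','c4.png',270,140,100,75,8)
goto((.4745,-.292,.15),.30);p=arm.state()['tool_pos']
f=lambda q:print((proj('s3.png',q)-[270,140]+.4)*8)
M=R.from_rotvec(arm.state()['orientation']).as_matrix()
f(p);f(p-[0,0,.035]);f(p+M[:,0]*.0075+M[:,1]*.01);f(p-M[:,0]*.0075+M[:,1]*.01)"
```

```text
TCP [0.5576 0.0828 0.1479] dp cm [-33.36 -18.99  -0.22] heading 0.2995 tilt [ 1.e-04  1.e-04 -1.e+00] twist z deg -0.03 t 4.45 F [ 0.1  0.8 -3.8] gap 2.13 ff 29.999327759142034
[376.0774487  380.60725502]
[377.06830322 459.12566465]
[390.41527363 404.20979285]
[345.84541353 396.53678074]
```

View pics/c4.png

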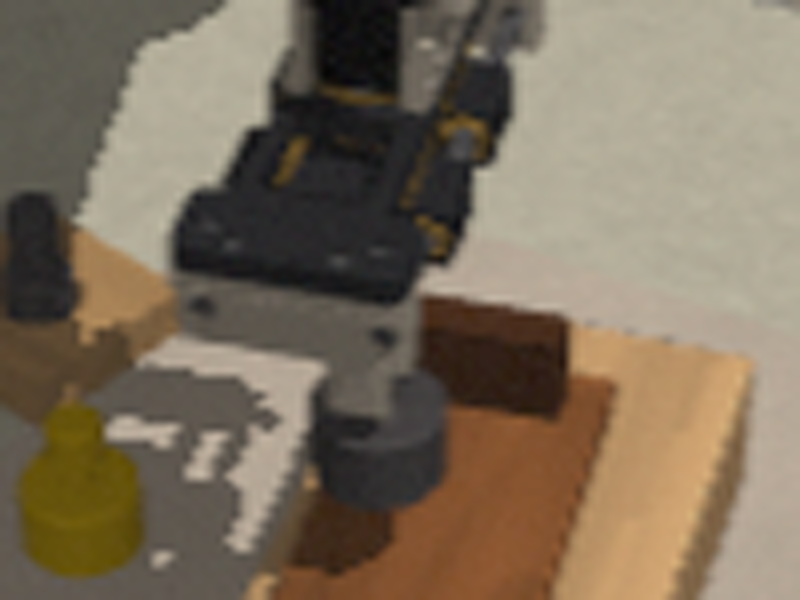

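The steel weight hangs upright: its body is centred at crop column 380 and the TCP axis at 376, so about 1 mm off. I'll move over the mid cradle.

play_rows:
  series:
    - {"dp": [-1.4,-0.8,-0.3],"twist": [0,0,0],"fingers": 1.5}
    - {"dp": [-2.8,-1.6,-0.3],"twist": [0,0,0],"fingers": 1.5}
    - {"dp": [-3.2,-1.8,0],"twist": [0,0,0],"fingers": 1.5}
    - {"dp": [-3.2,-1.8,0],"twist": [0,0,0],"fingers": 1.5}
    - {"dp": [-3.2,-1.8,0],"twist": [0,0,0],"fingers": 1.5}
    - {"dp": [-3.2,-1.8,0],"twist": [0,0,0],"fingers": 1.5}
    - {"dp": [-3.2,-1.8,0],"twist": [0,0,0],"fingers": 1.5}
    - {"dp": [-3.2,-1.8,0],"twist": [0,0,0],"fingers": 1.5}
    - {"dp": [-3.2,-1.8,0],"twist": [0,0,0],"fingers": 1.5}
    - {"dp": [-3.2,-1.8,0],"twist": [0,0,0],"fingers": 1.5}
    - {"dp": [-2.2,-1.4,0],"twist": [0,0,0],"fingers": 1.5}
    - {"dp": [-1.4,-0.8,0],"twist": [0,0,0],"fingers": 1.5}

```text
t: 5.45
tool_pos: [0.472, -0.2972, 0.1533]
orientation: [-1.873, -2.522, 0.005]
ft_force: [-0.4, 0.1, -3.2]
finger_gap: 0.223
finger_force: 30.0
```

play_rows:
  series:
    - {"dp": [0,0,1],"twist": [0,0,0],"fingers": 1.5}
    - {"dp": [0,0,1.5],"twist": [0,0,0],"fingers": 1.5}
    - {"dp": [0,0,1.5],"twist": [0,0,0],"fingers": 1.5}
    - {"dp": [0,0,1.5],"twist": [0,0,0],"fingers": 1.5}
    - {"dp": [0,0,1],"twist": [0,0,0],"fingers": 1.5}
    - {"dp": [0,0,0.3],"twist": [0,0,0],"fingers": 1.5}
    - {"dp": [0,0,0],"twist": [0,0,0],"fingers": 1.5}
    - {"dp": [0,0,0],"twist": [0,0,0],"fingers": 1.5}

```text
t: 6.12
tool_pos: [0.4751, -0.2923, 0.0858]
orientation: [1.864, 2.528, 0.0]
ft_force: [0.1, -0.9, -3.1]
finger_gap: 0.225
finger_force: 30.0
```

```bash
python3 -c "
from h import *
snap('scene','s4.png');snap('top','t4.png');crop('s4.png','a.png',205,130,70,60,8)
a=cv2.imread('pics/scene1.png')[145:185,210:260];b=cv2.imread('pics/s4.png')[145:185,210:260]
cv2.imwrite('pics/c5.png',np.hstack([cv2.resize(k,None,fx=8,fy=8,interpolation=cv2.INTER_CUBIC) for k in (a,b)]))
goto((.4745,-.292,.0455),.30);p=arm.state()['tool_pos']
f=lambda q:print((proj('s4.png',q)-[210,145]+.4)*8)
f(p);f([*p[:2],.022]);f([*p[:2],p[2]-.0355]);f([*p[:2],p[2]-.0055]);f([.4745,-.292,.022])"
```

```text
TCP [ 0.4754 -0.2927  0.0865] dp cm [ 0.1  -0.07  4.1 ] heading 0.2996 tilt [-0.0015  0.0013 -1.    ] twist z deg -0.02 t 6.2167 F [ 0.2 -0.4 -3.1] gap 2.09 ff 29.999376283376478
[166.27528572  10.56638855]
[189.53901484 138.99657987]
[179.26595124  82.28290702]
[168.31835755  21.84541027]
[192.33876007 138.45763751]
```

View pics/c5.png

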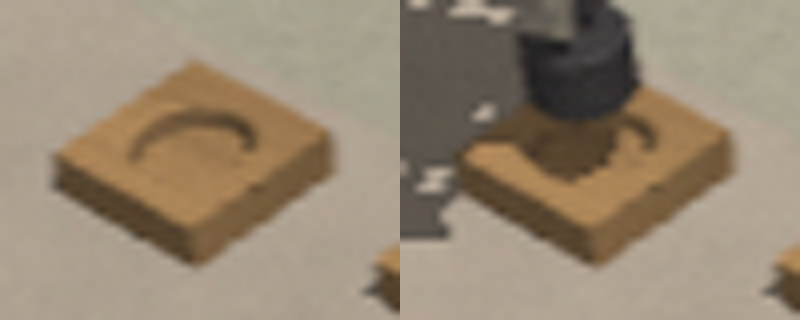

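```bash
python3 -c "
from h import *
for c in [(194,143.5),(194,145)]:
  q=ray('s4.png',210+(c[0]-4.5)/8-.4,145+c[1]/8-.4,.022);print(q);goto([q[0],q[1],.0455])
# top view: block mask centroid & dark weight in top
t=cv2.imread('pics/top1.png')[215:270,420:465].astype(int)
m=np.uint8((t[:,:,2]-t[:,:,0]>35));n,l,s,c=cv2.connectedComponentsWithStats(m);print(s,c)
i=1+s[1:,4].argmax();print(ray('top1.png',420+c[i][0],215+c[i][1],.02))
"
```

```text
[ 0.47767602 -0.29081917  0.022     ]
TCP [ 0.4754 -0.2927  0.0865] dp cm [0.12 0.27 4.1 ] heading 0.2996 tilt [-0.0015  0.0013 -1.    ] twist z deg None t 6.2167 F [ 0.2 -0.4 -3.1] gap 2.09 ff 29.999376283376478
[ 0.47843789 -0.29017426  0.022     ]
TCP [ 0.4754 -0.2927  0.0865] dp cm [0.16 0.36 4.1 ] heading 0.2996 tilt [-0.0015  0.0013 -1.    ] twist z deg None t 6.2167 F [ 0.2 -0.4 -3.1] gap 2.09 ff 29.999376283376478
[[   0    0   45   55 1855]
 [   8   14   28   28  620]] [[22.26684636 26.73638814]
 [21.2016129  27.78870968]]
[ 0.47442106 -0.29334328  0.02      ]
```

play_rows:
  series:
    - {"dp": [0.1,0.2,0.6],"twist": [0,0,0],"fingers": 1.5}
    - {"dp": [0,0,1],"twist": [0,0,0],"fingers": 1.5}
    - {"dp": [0,0,0.6],"twist": [0,0,0],"fingers": 1.5}
    - {"dp": [0,0,0.4],"twist": [0,0,0],"fingers": 1.5}
    - {"dp": [0,0,0.3],"twist": [0,0,0],"fingers": 1.5}
    - {"dp": [0,0,0.2],"twist": [0,0,0],"fingers": 1.5}
    - {"dp": [0,0,0.1],"twist": [0,0,0],"fingers": 1.5}
    - {"dp": [0,0,0],"twist": [0,0,0],"fingers": 1.5}

```text
t: 6.88
tool_pos: [0.4757, -0.2915, 0.0533]
orientation: [-1.866, -2.527, 0.002]
ft_force: [-1.5, -1.4, -3.4]
finger_gap: 0.228
finger_force: 30.0
```

play_rows:
  series:
    - {"dp": [0,0,0.2],"twist": [0,0,0],"fingers": 1.5}
    - {"dp": [0,0,0.2],"twist": [0,0,0],"fingers": 1.5}
    - {"dp": [0,0,0.1],"twist": [0,0,0],"fingers": 1.5}
    - {"dp": [0,0,0.1],"twist": [0,0,0],"fingers": 1.5}
    - {"dp": [0,0,0],"twist": [0,0,0],"fingers": 1.5}

```text
t: 7.3
tool_pos: [0.4757, -0.2915, 0.0475]
orientation: [-1.866, -2.527, 0.002]
ft_force: [-2.3, -3.1, -2.0]
finger_gap: 0.224
finger_force: 30.0
```

play_rows:
  series:
    - {"dp": [-0.06,-0.08,0],"twist": [0,0,0],"fingers": 1.5}
    - {"dp": [0,0,0.1],"twist": [0,0,0],"fingers": 1.5}
    - {"dp": [0,0,0.1],"twist": [0,0,0],"fingers": 1.5}
    - {"dp": [0,0,0],"twist": [0,0,0],"fingers": 1.5}

```text
t: 7.63
tool_pos: [0.4758, -0.2919, 0.0459]
orientation: [1.865, 2.527, -0.0]
ft_force: [-1.8, -2.3, -0.0]
finger_gap: 0.227
finger_force: 30.0
```

play_rows:
  series:
    - {"dp": [-0.05,-0.05,0.05],"twist": [0,0,0],"fingers": 1.5}
    - {"dp": [0,0,0.1],"twist": [0,0,0],"fingers": 1.5}
    - {"dp": [0,0,0],"twist": [0,0,0],"fingers": 1.5}

```text
t: 7.88
tool_pos: [0.4758, -0.2922, 0.0457]
orientation: [1.865, 2.527, 0.002]
ft_force: [-3.7, -0.8, 10.3]
finger_gap: 0.227
finger_force: 30.0
```

The weight has bottomed at its expected height (TCP 0.0457, predicted 0.0455). Releasing.

play_rows:
  series:
    - {"dp": [0,0,-0.1],"twist": [0,0,0],"fingers": 2}
    - {"dp": [0,0,0],"twist": [0,0,0],"fingers": 2.6}
    - {"dp": [0,0,0],"twist": [0,0,0],"fingers": 4}
    - {"dp": [0,0,0],"twist": [0,0,0],"fingers": 5}
    - {"dp": [0,0,0],"twist": [0,0,0],"fingers": 5}
    - {"dp": [0,0,-1],"twist": [0,0,0],"fingers": 5}
    - {"dp": [0,0,-2.5],"twist": [0,0,0],"fingers": 5}
    - {"dp": [0,0,-3],"twist": [0,0,0],"fingers": 5}
    - {"dp": [0,0,-3],"twist": [0,0,0],"fingers": 5}
    - {"dp": [0,0,-3],"twist": [0,0,0],"fingers": 5}
    - {"dp": [0,0,-2],"twist": [0,0,0],"fingers": 5}
    - {"dp": [0,0,0],"twist": [0,0,0],"fingers": 5}

```text
t: 8.88
tool_pos: [0.478, -0.294, 0.1957]
orientation: [1.859, 2.519, 0.002]
ft_force: [-0.1, -1.5, -0.5]
finger_gap: 0.532
finger_force: 0.0
```

```bash
python3 -c "
from h import *
snap('scene','s5.png');snap('top','t5.png')
def e(f,x,y,w,h,s): return cv2.resize(cv2.imread('pics/'+f)[y:y+h,x:x+w],(400,300*1),interpolation=cv2.INTER_CUBIC)
a=e('s5.png',205,130,80,60,5)   # cradle
b=e('s5.png',280,165,100,75,4)  # board
c=e('t5.png',275,135,80,60,5)
d=e('t5.png',275,195,80,60,5)
cv2.imwrite('pics/c6.png',np.vstack([np.hstack([a,b]),np.hstack([c,d])]))
goto((.466,.07,.18),.30)"
```

```text
TCP [ 0.4757 -0.2923  0.1912] dp cm [34.9   9.76  1.1 ] heading 0.2997 tilt [-0.0012  0.0017 -1.    ] twist z deg -0.02 t 8.9833 F [ 0.6  0.5 -0.3] gap 4.99 ff 0.0
```

View pics/c6.png

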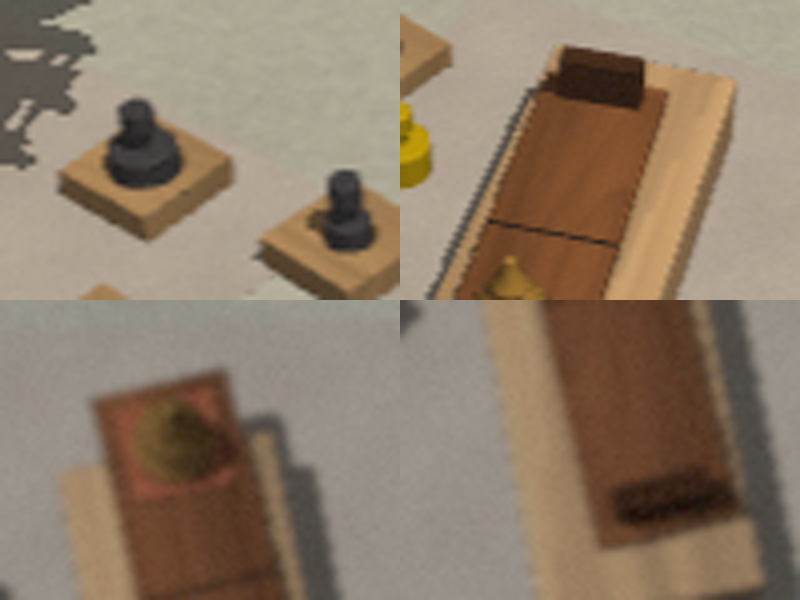

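The weight is seated in the mid cradle, sunk to its socket at crop (145,160). The board reads yaw ≈ 0.295 with its line centre at (0.604,0.115). The riser reads yaw ≈ 0.245 with its edge centre at about (0.6975,0.1445). Next I'll go to the grip bar at (0.470,0.0744).

play_rows:
  series:
    - {"dp": [1.5,0.5,0],"twist": [0,0,0],"fingers": 5}
    - {"dp": [3.2,0.9,0],"twist": [0,0,0],"fingers": 5}
    - {"dp": [3.5,1,0],"twist": [0,0,0],"fingers": 5}
    - {"dp": [3.5,1,0],"twist": [0,0,0],"fingers": 5}
    - {"dp": [3.5,1,0],"twist": [0,0,0],"fingers": 5}
    - {"dp": [3.5,1,0],"twist": [0,0,0],"fingers": 5}
    - {"dp": [3.5,1,0],"twist": [0,0,0],"fingers": 5}
    - {"dp": [3.5,1,0],"twist": [0,0,0],"fingers": 5}
    - {"dp": [3.5,1,0],"twist": [0,0,0],"fingers": 5}
    - {"dp": [3.2,1,1],"twist": [0,0,0],"fingers": 5}
    - {"dp": [2,0.6,1.5],"twist": [0,0,0],"fingers": 5}
    - {"dp": [0.3,0.3,0.6],"twist": [0,0,0.3],"fingers": 5}

```text
t: 9.98
tool_pos: [0.4687, 0.075, 0.1564]
orientation: [-1.857, -2.526, 0.004]
ft_force: [-0.6, 0.5, -0.5]
finger_gap: 0.539
finger_force: 0.0
```

play_rows:
  series:
    - {"dp": [0,0,0],"twist": [0,0,0],"fingers": 5}
    - {"dp": [0,0,0],"twist": [0,0,0],"fingers": 5}

```text
t: 10.15
tool_pos: [0.4708, 0.0681, 0.1583]
orientation: [-1.873, -2.521, 0.004]
ft_force: [0.3, -0.7, -0.8]
finger_gap: 0.539
finger_force: 0.0
```

```bash
python3 -c "
from h import *
goto((.470,.0744,.078),.295)"
```

```text
TCP [0.4708 0.0681 0.1583] dp cm [0.63 0.12 8.03] heading 0.2928 tilt [-0.001  -0.0029 -1.    ] twist z deg -0.12 t 10.15 F [ 0.3 -0.7 -0.8] gap 5.01 ff 0.0
```

play_rows:
  series:
    - {"dp": [0,0,0.5],"twist": [0,0,0],"fingers": 5}
    - {"dp": [0,0,1],"twist": [0,0,0],"fingers": 5}
    - {"dp": [0,0,1],"twist": [0,0,0],"fingers": 5}
    - {"dp": [0,0,0.8],"twist": [0,0,0],"fingers": 5}
    - {"dp": [0,0,0],"twist": [0,0,0],"fingers": 5}
    - {"dp": [0,0,0],"twist": [0,0,0],"fingers": 5}

```text
t: 10.65
tool_pos: [0.4714, 0.0685, 0.1261]
orientation: [-1.874, -2.521, 0.001]
ft_force: [-0.2, -0.7, -0.5]
finger_gap: 0.539
finger_force: 0.0
```

```bash
python3 -c "
from h import *
goto((.470,.0744,.078),.295)"
```

```text
TCP [0.4714 0.0685 0.1261] dp cm [0.61 0.04 4.81] heading 0.2922 tilt [-3.e-04 -7.e-04 -1.e+00] twist z deg -0.16 t 10.65 F [-0.2 -0.7 -0.5] gap 5.01 ff 0.0
```

play_rows:
  series:
    - {"dp": [0.3,0,0.5],"twist": [0,0,0],"fingers": 5}
    - {"dp": [0.3,0,1],"twist": [0,0,0],"fingers": 5}
    - {"dp": [0,0,1],"twist": [0,0,0],"fingers": 5}
    - {"dp": [0,0,1],"twist": [0,0,0],"fingers": 5}
    - {"dp": [0,0,0.8],"twist": [0,0,0],"fingers": 5}
    - {"dp": [0,0,0.3],"twist": [0,0,0],"fingers": 5}
    - {"dp": [0,0,0],"twist": [0,0,0],"fingers": 4}
    - {"dp": [0,0,0],"twist": [0,0,0],"fingers": 3.2}

```text
t: 11.32
tool_pos: [0.4699, 0.0753, 0.0803]
orientation: [1.872, 2.523, 0.0]
ft_force: [0.1, 0.5, 0.1]
finger_gap: 0.443
finger_force: 0.0
```

play_rows:
  series:
    - {"dp": [0,0,0],"twist": [0,0,0],"fingers": 2.4}
    - {"dp": [0,0,0],"twist": [0,0,0],"fingers": 1.6}
    - {"dp": [0,0,0],"twist": [0,0,0],"fingers": 1}
    - {"dp": [0,0,0],"twist": [0,0,0],"fingers": 1}
    - {"dp": [0,0,0],"twist": [0,0,0],"fingers": 1}
  newtons: 10

```text
t: 11.73
tool_pos: [0.4679, 0.0748, 0.0803]
orientation: [-1.87, -2.521, 0.004]
ft_force: [-4.9, -2.3, 5.7]
finger_gap: 0.195
finger_force: 10.0
```

play_rows:
  series:
    - {"dp": [0,0,0],"twist": [0,0,0],"fingers": 1}
    - {"dp": [0,0,0],"twist": [0,0,0],"fingers": 1}
    - {"dp": [0,0,0],"twist": [0,0,0],"fingers": 1}
  newtons: 50

```text
t: 11.98
tool_pos: [0.4679, 0.0748, 0.0803]
orientation: [-1.87, -2.522, 0.004]
ft_force: [-4.6, -2.3, 5.2]
finger_gap: 0.193
finger_force: 50.0
```

```bash
python3 -c "
from h import *
goto((.5617,.1105,.078),.245)"
```

```text
TCP [0.4679 0.0748 0.0803] dp cm [ 0.69 10.02  0.19] heading 0.2948 tilt [ 4.0e-04 -3.4e-03 -1.0e+00] twist z deg 2.85 t 11.9833 F [-4.6 -2.3  5.2] gap 1.79 ff 49.99946415424347
```

play_rows:
  series:
    - {"dp": [0.05,0.3,0],"twist": [0,0,0.1],"fingers": 1}
    - {"dp": [0.08,0.7,0],"twist": [0,0,0.25],"fingers": 1}
    - {"dp": [0.08,0.9,0],"twist": [0,0,0.25],"fingers": 1}
    - {"dp": [0.08,0.9,0],"twist": [0,0,0.25],"fingers": 1}
    - {"dp": [0.08,0.9,0],"twist": [0,0,0.25],"fingers": 1}
    - {"dp": [0.08,0.9,0],"twist": [0,0,0.25],"fingers": 1}
    - {"dp": [0.08,0.9,0],"twist": [0,0,0.25],"fingers": 1}
    - {"dp": [0.08,0.9,0],"twist": [0,0,0.25],"fingers": 1}
    - {"dp": [0.08,0.9,0],"twist": [0,0,0.25],"fingers": 1}
    - {"dp": [0.08,0.9,0],"twist": [0,0,0.25],"fingers": 1}
    - {"dp": [0.08,0.7,0],"twist": [0,0,0.25],"fingers": 1}
    - {"dp": [0.05,0.3,0],"twist": [0,0,0.2],"fingers": 1}

```text
t: 12.98
tool_pos: [0.5542, 0.1082, 0.0803]
orientation: [-1.932, -2.473, 0.005]
ft_force: [-9.0, -2.5, 8.8]
finger_gap: 0.188
finger_force: 50.0
```

play_rows:
  series:
    - {"dp": [0,0,0],"twist": [0,0,0],"fingers": 1}
    - {"dp": [0,0,0],"twist": [0,0,0],"fingers": 1}
    - {"dp": [0,0,0],"twist": [0,0,0],"fingers": 1}

```text
t: 13.23
tool_pos: [0.5544, 0.1084, 0.0803]
orientation: [-1.933, -2.474, 0.003]
ft_force: [-4.7, -2.0, 4.6]
finger_gap: 0.188
finger_force: 50.0
```

```bash
python3 -c "
from h import *
snap('scene','s6.png');snap('top','t6.png')
e=lambda f,x,y,w,h:cv2.resize(cv2.imread('pics/'+f)[y:y+h,x:x+w],(800,int(800*h/w)),interpolation=cv2.INTER_CUBIC)
cv2.imwrite('pics/c7.png',np.vstack([e('s6.png',270,215,100,50),e('t6.png',280,130,80,20)]))
goto((.5617,.1105,.078),.245)"
```

```text
TCP [0.5545 0.1084 0.0804] dp cm [0.03 0.75 0.23] heading 0.2446 tilt [ 4.0e-04 -2.8e-03 -1.0e+00] twist z deg -0.02 t 13.3333 F [-4.4 -0.6  5.6] gap 1.74 ff 49.99227046966553
```

View pics/c7.png

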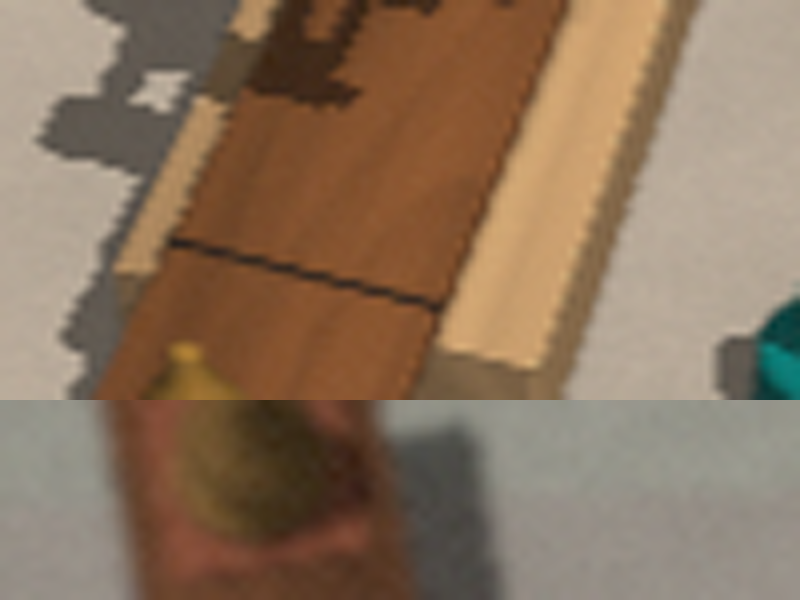

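In the crop, the line runs (170,241) to (437,306). The riser's edge runs from corner (115,269) to corner (540,367), passing (440,347) at the board's left side.

```bash
python3 -c "
from h import *
np.set_printoptions(precision=4,suppress=True)
P=lambda u,v,z:ray('s6.png',270+u/8-.44,215+v/8-.44,z)
L,Rr=P(437,306,.072),P(170,241,.072);a,b,m=P(540,367,.06),P(115,269,.06),P(440,347,.06)
h=lambda l,r:np.arctan2((l-r)[1],(l-r)[0])-np.pi/2
print(L,Rr,np.linalg.norm(L-Rr),h(L,Rr));print(a,b,m,np.linalg.norm(a-b),h(a,b),h(a,m))
# riser long edges
c=P(660,0,.06);print('riser L edge yaw',np.arctan2(*(a-c)[[1,0]]));d=P(566,0,.072);print('board L edge yaw',np.arctan2(*(L-d)[[1,0]]))
y=.245;u=np.array([np.cos(y),np.sin(y),0]);w=np.array([-u[1],u[0],0])
print('line->edge along',(a-L)@u,(b-Rr)@u,((a+b)/2-(L+Rr)/2)@u,'lateral',((a+b)/2-(L+Rr)/2)@w)"
```

```text
[0.6823 0.1825 0.072 ] [0.7038 0.0974 0.072 ] 0.08782244548859464 0.24773771528725086
[0.6778 0.217  0.06  ] [0.7143 0.0828 0.06  ] [0.6873 0.1867 0.06  ] 0.13907256993815645 0.2657911907039838 0.3024066504208678
riser L edge yaw 0.2765652691449689
board L edge yaw 0.23344349844792472
line->edge along 0.003997657805784274 0.006648501263602011 0.005323079534693035 lateral 0.008892230645516034
```

```bash
python3 -c "
from h import *
from scipy.optimize import least_squares as LS
np.set_printoptions(precision=4,suppress=True)
sc=[((150,70),(270+540/8-.44,215+367/8-.44)),((150,-70),(270+115/8-.44,215+269/8-.44)),((-150,70),(364.1,185.0)),((150,70),(195+611/4.4-.4,140+530/4.4-.4)),((150,-70),(195+397/4.4-.4,140+475/4.4-.4))]
tp=[((150,70),(33,148)),((150,-70),(213,115)),((-150,70),(103,538)),((-150,-70),(292,503))]
tb=[((150,45),(60,87)),((150,-45),(172,62)),((-150,45),(150,470)),((-150,-45),(275,443)),((10,45),(105,258)),((10,-45),(218,235))]
sb=[((150,45),(553,562)),((150,-45),(400,528)),((-150,45),(668,208)),((10,44),(614,380)),((10,-44),(472,353))]
T=lambda l:[(a,(280+p[0]/4.3-.4,135+p[1]/4.3-.4)) for a,p in l]
S=lambda l:[(a,(195+p[0]/4.4-.4,140+p[1]/4.4-.4)) for a,p in l]
def fit(l,f,z):
  def r(q):
    c,s=np.cos(q[2]),np.sin(q[2]);return np.concatenate([proj(f,[q[0]+(c*a[0]-s*a[1])/1e3,q[1]+(s*a[0]+c*a[1])/1e3,z])-p for a,p in l])
  o=LS(r,[.55,.1,.26]);q=o.x;print(f,q,'edge c',q[:2]+.15*np.array([np.cos(q[2]),np.sin(q[2])]),'res',o.fun);return q
fit(sc,'scene1.png',.06);fit(T(tp),'top1.png',.06);fit(T(tb),'top1.png',.072);fit(S(sb),'scene1.png',.072)"
```

```text
scene1.png [0.5512 0.1111 0.2471] edge c [0.6966 0.1478] res [-0.7921  0.2393 -0.7746 -0.6102  0.4263 -0.8546  2.8043  0.6197 -1.6668
  0.0202]
top1.png [0.5497 0.1074 0.251 ] edge c [0.695  0.1447] res [-0.5283 -0.3682  0.4213 -0.5535 -0.2752  0.5968  0.3789  0.2319]
top1.png [0.5929 0.1069 0.3031] edge c [0.7361 0.1517] res [-0.4544 -0.3868  0.7667 -0.9597  0.4182  0.6341 -0.2754 -0.0012 -0.9731
  0.945   0.5218 -0.3311]
scene1.png [0.5946 0.1115 0.3016] edge c [0.7378 0.156 ] res [ 0.5831 -0.1053 -0.4917  0.2657  0.4564 -0.1464 -0.2956 -0.1464 -0.232
  0.0141]
```

Both estimates agree: 5.5 mm more outward and 8.5 mm toward +y, with yaw within 0.3°.

play_rows:
  series:
    - {"dp": [0.15,0.1,0],"twist": [0,0,-0.1],"fingers": 1}
    - {"dp": [0.2,0.1,0],"twist": [0,0,-0.1],"fingers": 1}
    - {"dp": [0.2,0.15,0],"twist": [0,0,-0.1],"fingers": 1}
    - {"dp": [0.2,0.1,0],"twist": [0,0,0],"fingers": 1}
    - {"dp": [0.1,0.1,0],"twist": [0,0,0],"fingers": 1}
    - {"dp": [0,0,0],"twist": [0,0,0],"fingers": 1}
    - {"dp": [0,0,0],"twist": [0,0,0],"fingers": 1}
    - {"dp": [0,0,0],"twist": [0,0,0],"fingers": 1}
    - {"dp": [0,0,0],"twist": [0,0,0],"fingers": 1}

```text
t: 14.08
tool_pos: [0.5586, 0.1153, 0.0804]
orientation: [1.932, 2.476, -0.005]
ft_force: [-3.1, -5.0, 4.4]
finger_gap: 0.19
finger_force: 50.1
```

```bash
python3 -c "
from h import *
snap('scene','s7.png')
crop('s7.png','c8.png',275,212,72,54,11)
goto((.5620,.1183,.0804),.25)"
```

```text
TCP [0.5586 0.1153 0.0804] dp cm [ 0.21  0.4  -0.  ] heading 0.2455 tilt [-0.0025 -0.002  -1.    ] twist z deg -0.26 t 14.1333 F [-2.5 -5.   4.4] gap 1.78 ff 50.084858536720276
```

View pics/c8.png

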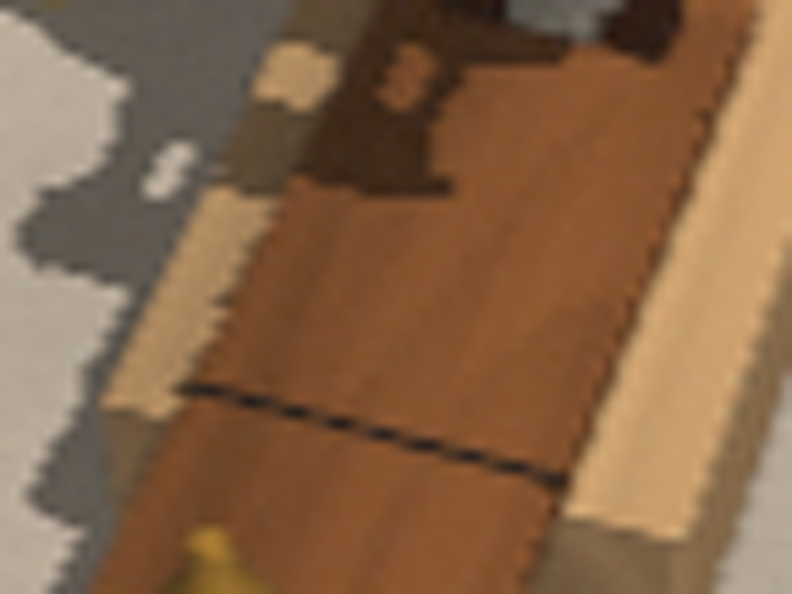

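The crop shows the line from (185,387) to (566,482). The riser's edge corners are at (103,404) and (690,541).

```bash
python3 -c "
from h import *
P=lambda u,v,z:ray('s7.png',275+u/11-.45,212+v/11-.45,z)
L,Rr=P(566,482,.072),P(185,387,.072);a,b,m,n=P(690,541,.06),P(103,404,.06),P(565,516,.06),P(163,417,.06)
h=lambda l,r:np.arctan2((l-r)[1],(l-r)[0])-np.pi/2
y=.25;u=np.array([np.cos(y),np.sin(y),0]);w=np.array([-u[1],u[0],0])
print(h(L,Rr),h(a,b),np.linalg.norm(L-Rr),np.linalg.norm(a-b),[(q@u).round(4) for q in (L,Rr,a,m,n,b)],'along',((a+b)/2-(L+Rr)/2)@u,'lat',((a+b)/2-(L+Rr)/2)@w)
c=np.load('pics/s7.png.npz')
# riser lateral check: board edges at line
"
```

```text
0.24218478619666195 0.2626215953958755 0.09079142257480916 0.13977209898479248 [np.float64(0.7127), np.float64(0.712), np.float64(0.7112), np.float64(0.7127), np.float64(0.7125), np.float64(0.7129)] along -0.00027280436338903997 lat 0.004113873979629304
```

play_rows:
  series:
    - {"dp": [0.15,0,0],"twist": [0,0,-0.2],"fingers": 1}
    - {"dp": [0.15,0,0],"twist": [0,0,-0.3],"fingers": 1}
    - {"dp": [0.1,0,0],"twist": [0,0,0],"fingers": 1}
    - {"dp": [0,0,0],"twist": [0,0,0],"fingers": 1}
    - {"dp": [0,0,0],"twist": [0,0,0],"fingers": 1}
    - {"dp": [0,0,0],"twist": [0,0,0],"fingers": 1}

```text
t: 14.63
tool_pos: [0.5589, 0.1211, 0.0803]
orientation: [1.917, 2.487, 0.0]
ft_force: [0.3, -4.6, 1.7]
finger_gap: 0.19
finger_force: 50.1
```

```bash
python3 -c "
from h import *
goto((.5586,.1153,.0804),.2455);s=arm.state();print(s['moment'])"
```

```text
TCP [0.5589 0.1211 0.0803] dp cm [-0.56 -0.17 -0.01] heading 0.2575 tilt [-0.0014  0.0011 -1.    ] twist z deg 0.69 t 14.6333 F [ 0.3 -4.6  1.7] gap 1.77 ff 50.11513888835907
[-1.03706082  0.1942579  -0.44203596]
```

play_rows:
  series:
    - {"dp": [-0.1,-0.1,0],"twist": [0,0,0],"fingers": 1}
    - {"dp": [-0.15,-0.1,0],"twist": [0,0,0],"fingers": 1}
    - {"dp": [-0.1,-0.1,0],"twist": [0,0,0],"fingers": 1}
    - {"dp": [0,0,0],"twist": [0,0,0],"fingers": 1}
    - {"dp": [0,0,0],"twist": [0,0,0],"fingers": 1}
    - {"dp": [0,0,0],"twist": [0,0,0],"fingers": 1}

```text
t: 15.13
tool_pos: [0.5565, 0.1201, 0.0803]
orientation: [-1.912, -2.492, -0.004]
ft_force: [3.2, 2.6, -0.0]
finger_gap: 0.189
finger_force: 50.0
```

```bash
cat > e.py <<'E'
from h import *
goto((.5586,.1153,.0804),.2455)
snap('scene','s8.png')
# subpixel dark-line minima and shift versus s7, along the expected line
def line(f):
    g=cv2.imread('pics/'+f).astype(float).sum(2); pts=[]
    for u in range(295,325):
        v0=int(247+(u-292)*.25); col=g[v0-5:v0+7,u]; k=col.argmin(); 
        if 0<k<11:
            a,b,c=col[k-1:k+2]; pts.append((u,v0-5+k+.5*(a-c)/(a-2*b+c)))
    p=np.array(pts); return np.polyfit(p[:,0],p[:,1],1)
for f in('s7.png','s8.png'):
    k=line(f); l,r=[ray(f,u,np.polyval(k,u),.072) for u in (323,295)]
    d=l-r; y=.25; print(f,k,'yaw',np.arctan2(d[1],d[0])-np.pi/2,'along',(l[0]+r[0])/2*np.cos(y)+(l[1]+r[1])/2*np.sin(y))
E
python3 e.py
```

```text
TCP [0.5565 0.1201 0.0803] dp cm [-0.51  0.08 -0.01] heading 0.262 tilt [ 0.0016  0.0017 -1.    ] twist z deg 0.95 t 15.1333 F [ 3.2  2.6 -0. ] gap 1.76 ff 49.998645186424255
s7.png [  0.25830425 171.12797076] yaw 0.2317226728063313 along 0.7117582711018209
s8.png [  0.22900313 179.95720338] yaw 0.26567870721084974 along 0.7110830772456093
```

play_rows:
  series:
    - {"dp": [-0.05,0.1,0.03],"twist": [0,0,0],"fingers": 1}
    - {"dp": [0,0,0],"twist": [0,0,0],"fingers": 1}
    - {"dp": [0,0,0],"twist": [0,0,0],"fingers": 1}
    - {"dp": [0,0,0],"twist": [0,0,0],"fingers": 1}
    - {"dp": [0,0,0],"twist": [0,0,0],"fingers": 1}

```text
t: 15.6
tool_pos: [0.5564, 0.1198, 0.0803]
orientation: [-1.911, -2.49, -0.002]
ft_force: [-0.4, 3.1, 5.4]
finger_gap: 0.194
finger_force: 50.0
```

```bash
python3 e.py
```

```text
TCP [0.5564 0.1198 0.0803] dp cm [-0.49  0.1  -0.01] heading 0.2615 tilt [ 2.5e-03 -6.0e-04 -1.0e+00] twist z deg 0.92 t 15.6 F [-0.4  3.1  5.4] gap 1.81 ff 49.9997752904892
s7.png [  0.25830425 171.12797076] yaw 0.2317226728063313 along 0.7117582711018209
s8.png [  0.22824244 180.14718865] yaw 0.26654708861723253 along 0.7109459272081369
```

The line is within about 1 mm of the edge and square to about 0.5°. The board is held level with small forces, so I'm handing in.

```bash
python3 -c "
from plant import arm
print(arm.sign_off())"
```

```text
the job is handed in; nothing more can be done
None
```

The job is handed in: the steel weight is home in the mid cradle and released, and the gripper holds the board level with its line about 1 mm from the riser's edge, square to about 0.5–1° and, by my estimate, 3 mm off the middle of its width; I had no pictures left for a last look at the scene.

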